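Stack the bedside tubs and put the hair clip away

TASK

Tidy the bedside table: stack the three white plastic tubs upright in the middle of the square cork coaster, the tallest first at the bottom, then the middle one seated squarely on it, then the shortest on top, and last of all put the orange hair clip into the top tub. Leave the mug, the bell and the torch as they are, and let go of everything at the end.

Things in the scene. Friction and masses are not known exactly. Their poses are not given: they have to be found in the camera images.
- tub_tall: The tallest of three white, round, open plastic tubs alike but for height: 76 mm high, 64 mm across, straight sides, wall 3 mm, inner floor 9 mm up, 35-90 g. Its 6 mm high tapered foot (42 mm across below, 52 mm above) drops into the 58 mm mouth of a tub below till the ledge sits on its rim, with 3 mm side play. Seated on it, a tub's underside is 70 mm above its own. Origin: centre of underside, z up; yaw means nothing
- tub_middle: The middle of three white, round, open plastic tubs alike but for height: 52 mm high, 64 mm across, straight sides, wall 3 mm, inner floor 9 mm up, 35-90 g. Its 6 mm high tapered foot (42 mm across below, 52 mm above) drops into the 58 mm mouth of a tub below till the ledge sits on its rim, with 3 mm side play. Seated on it, a tub's underside is 46 mm above its own. Origin: centre of underside, z up; yaw means nothing
- tub_short: The shortest of three white, round, open plastic tubs alike but for height: 30 mm high, 64 mm across, straight sides, wall 3 mm, inner floor 9 mm up, 35-90 g. Its 6 mm high tapered foot (42 mm across below, 52 mm above) drops into the 58 mm mouth of a tub below till the ledge sits on its rim, with 3 mm side play. Origin: centre of underside, z up; yaw means nothing
- clip: Orange plastic claw hair clip standing on its teeth: 36 mm long (its x), 16 mm wide (its y) with flat upright sides, 30 mm high, about 20 g; pinch it across its 16 mm width. Origin at the centre of its underside, z up
- clip_center (a point): Centre of the hair clip, 15 mm above its underside
- coaster: Square cork coaster, 100 x 100 mm, 5 mm thick, fixed to the glass; origin at the centre of its underside, which is on the glass
- mug: Bystander: ceramic mug, 80 mm across the rim, 92 mm high, handle at its +y side; origin at the centre of its underside
- bell: Bystander: stainless steel pooja bell standing on its mouth, 62 mm across, 114 mm high; origin at the centre of its underside
- torch: Bystander: silver aluminium torch lying on the glass, 150 mm long along its x, 34 mm thick; origin under its middle
There are look-alikes about, which are no part of the job. Of the things shaped like the clip, the orange one is meant.

How it is judged:
On the way, in this order (a step that is already met when the one before it is completed fails the run):
1. the tall tub stands in the middle of the cork coaster, let go (horizontal distance between tub_tall and coaster below 0.015 m and z of tub_tall in the frame of coaster between 0.002 and 0.008 m and angle between tub_tall's own z axis and vertical below 0.07 rad and contact force between tub_tall and the fingers below 0.1 N), for 0.2 s.
2. the middle tub sits squarely on the tall one, let go (horizontal distance between tub_tall and coaster below 0.015 m and z of tub_tall in the frame of coaster between 0.002 and 0.008 m and angle between each of tub_tall, tub_middle's own z axis and vertical below 0.07 rad and horizontal distance between tub_middle and tub_tall below 0.007 m and z of tub_middle in the frame of tub_tall between 0.067 and 0.073 m and contact force between tub_middle and the fingers below 0.1 N), for 0.2 s.
3. the short tub sits squarely on the middle one, let go (horizontal distance between tub_tall and coaster below 0.015 m and z of tub_tall in the frame of coaster between 0.002 and 0.008 m and angle between each of tub_tall, tub_middle, tub_short's own z axis and vertical below 0.07 rad and horizontal distance between tub_middle and tub_tall below 0.007 m and z of tub_middle in the frame of tub_tall between 0.067 and 0.073 m and horizontal distance between tub_short and tub_middle below 0.007 m and z of tub_short in the frame of tub_middle between 0.043 and 0.049 m and contact force between tub_short and the fingers below 0.1 N), for 0.2 s.
4. the hair clip lies inside the short tub on top, let go (horizontal distance between tub_tall and coaster below 0.015 m and z of tub_tall in the frame of coaster between 0.002 and 0.008 m and angle between each of tub_tall, tub_middle, tub_short's own z axis and vertical below 0.07 rad and horizontal distance between tub_middle and tub_tall below 0.007 m and z of tub_middle in the frame of tub_tall between 0.067 and 0.073 m and horizontal distance between tub_short and tub_middle below 0.007 m and z of tub_short in the frame of tub_middle between 0.043 and 0.049 m and horizontal distance between clip_center and tub_short below 0.022 m and z of clip_center in the frame of tub_short between 0.01 and 0.034 m and contact force between clip and the fingers below 0.1 N), for 0.2 s.
At the end, for the whole second after the job is handed in: Tall tub upright within 15 mm of the coaster's middle; middle tub seated on it, short tub on that (each within 7 mm of the axis below, 3 mm of seated height, tilt under 0.07 rad); clip inside the short tub (centre within 22 mm of its axis, 10-34 mm up); all released, at rest (all of step 4 and contact force between each of tub_tall, tub_middle, tub_short and the fingers below 0.1 N and linear speed of each of tub_tall, tub_middle, tub_short, clip below 0.02 m/s); the robot touches nothing.
It fails at once if the mug is pushed more than 30 mm or tipped (distance of mug from where it was at the start of the episode above 0.03 m or angle between mug's own z axis and vertical above 0.4 rad).
It fails at once if the bell is pushed more than 30 mm or tipped (distance of bell from where it was at the start of the episode above 0.03 m or angle between bell's own z axis and vertical above 0.4 rad).
It fails at once if the torch is pushed more than 30 mm or tipped (distance of torch from where it was at the start of the episode above 0.03 m or angle between torch's own z axis and vertical above 0.4 rad).
It also fails if it takes over 115 s, if anything falls off the work surface, if the arm or the gripper's body presses on something with over 40 N, if the wrist force passes 120 N, or if a joint passes its speed limit or range.

ROBOT

A 7-joint arm with a two-finger parallel gripper is mounted at the origin on the work surface. World frame = base frame: x ahead of the robot, y to its left, z up, the work surface at z = 0. Lengths are in m, angles in rad, forces in N, time in s.
With the tool pointing down it reaches from about 0.4 to 0.85 m from the base axis. Payload 10.4 kg.
Tool frame: the origin (TCP) lies at the centre of the arm's flange, where the gripper is bolted on; the fingertips stand 173 mm ahead of it and the grasp point (between the pads) lies 155 mm ahead of it; z points along the fingers, y is the line along which they close (so a half turn about z gives the same grasp; the last joint's range is limited). The gripper opens to 85 mm and grips with 20 to 120 N. Pads are 22 mm wide; open, the fingers measure 114 mm over their backs; the gripper's body (76 mm by 85 mm) begins 54 mm behind the grasp point. The pads swing forward as they close: fully open they stand 13 mm farther back than shut.
Start: joints at [1.156, 0.332, -0.065, 1.46, 0.022, 1.35, -0.088], TCP at [0.239, -0.578, 0.405] pointing down, gripper open.
Joint ranges: [-2.6, 2.6], [-0.5, 2.12], [-1.47, 1.34], [0.16, 2.42], [-1.27, 4.41], [0.06, 2.06], [-2.6, 2.6]. Speed limits (rad/s): [2.22, 2.22, 2.79, 2.79, 3.14, 3.14, 3.14].

INTERFACE

Orientations are given as a rotation vector (axis times angle).
In Python, from bench import bot, vision gives the robot as it stands. The module is installed in compiled form; this text tells all that it offers.
- The arm moves only by the shell command python3 -m creep 'ROWS' [OPENING] [FORCE]. ROWS is JSON, a list of rows, each an object of numbers: "dx", "dy", "dz": the shift along the tool's x, y, z in m; "rx", "ry", "rz": the turn, a rotation vector about the tool's x, y, z in degrees. In form: [{"dx": .., "dy": .., "dz": .., "rx": .., "ry": .., "rz": ..}, ...]. A call has exactly 8 rows; each row shifts and turns the commanded pose from where the row before left it, along the tool's axes as they then stand; what a row does not reach is not made up. A row lasts 1/12 s, in which the tool goes at most 41.7 mm and 7.16 degrees, less where a joint would pass 70% of its speed; a pose out of reach is approached as far as the arm can. A call is refused whole if a number of a shift passes 0.0417 or a number of a turn 7.16, either way. A call with a gripper value outside its range is refused whole. OPENING is the closure, from 0 (fully open) to 1 (shut), set as the call begins (- or left out, the last holds). The fingers move at their own pace and stop on an object; FORCE is the grip in N (left out, the last holds). Time passes only in rows, so rows that do not move let the fingers close, or fill a call up. It gives the time, the measured TCP pose, the force, the opening and the grip force at its end, in the units of the state.
- bot.get_state(): the state, without advancing time (a new reading comes with each control period).
- vision.read_camera(name): name is "scene" or "top" or "wrist"; returns the picture (400x640x3 uint8, red, green, blue); there is no depth.
- vision.get_calibration(name): a dict with "fx", "fy", "cx", "cy" (pixels), "rvec" (rotation vector, rad) and "tvec" (3), from world to camera coordinates, as OpenCV has them; the wrist camera has in their place "T_tool_cam" (4x4, takes a point from camera to tool coordinates, whose origin is the TCP and whose axes are the flange's). Camera axes: x right, y down, z forward; pixel columns grow to the right and rows downward; lengths in m; the calibration is good to about 2 mm. A picture is of the moment at which its call begins: read the wrist's pose just before it. get_calibration takes no time and is no camera call.
- bot.finish_job(): hands the job in; it is judged then, once.
Trained networks look in the newest picture that a camera, given by its name, has taken for a name from the list of things; names that differ only in an ending like _2 or _b are one class to them, and where a whole thing is asked for, a point or a joint stands for the part that bears it (a point fixed in the world has none). Each returns a list of dicts, best first, with "p" (0 to 1); they miss things now and then, are a little off and sometimes report something else, mostly with a low value. They report only what shows in the picture. A call takes as long as a camera call. They do not tell look-alikes from the thing itself.
- vision.look_for(query, camera): "uv" ([column, row] in pixels, amid what is visible of it).
- vision.outline_of(query, camera): "mask" (400x640 bool, what is visible of it) and "uv" ([column, row] in pixels, amid what is visible of it).
The state is a dict: "t": time; "joint_pos": joint angles; "qd": joint speeds; "joint_efforts": joint torques, N m; "ee_pos": TCP position; "tool_rot": TCP orientation; "ft_force": force on the tool from outside, world axes, zero at the start; "moment": the same for the moment, N m; "opening": opening from 0.0 (shut) to 1.0 (fully open); "finger_force": force on a finger pad.
Only numpy, scipy, OpenCV 4.12 (cv2) and the standard library are available. Lean on these libraries where they do the work, as an engineer would, in place of code of your own. Each camera call takes 0.05 s, during which the arm holds its last target. There are 200 camera calls.

## Working session

There is one attempt and no reset: what is moved stays moved. The work goes in short steps, Python scripts to look and compute and a shell command to move; the robot and the scene stay as the last step left them, time stands still between calls to the robot, and variables do not carry over. Pictures are saved under pics/ and viewed, at most 14 in all, crops included, and the job is handed in when it is done.

```bash
mkdir -p pics; cat > h.py <<'E'
import numpy as np, cv2
from scipy.spatial.transform import Rotation as R
from bench import bot, vision
def save(cam,fn):
    im=vision.read_camera(cam); cv2.imwrite('pics/'+fn,im[:,:,::-1]); return im
def cam(name,st=None):
    c=vision.get_calibration(name); K=np.array([[c['fx'],0,c['cx']],[0,c['fy'],c['cy']],[0,0,1.]])
    if 'T_tool_cam' in c:
        st=st or bot.get_state(); T=np.eye(4);T[:3,:3]=R.from_rotvec(st['tool_rot']).as_matrix();T[:3,3]=st['ee_pos']
        W=T@np.array(c['T_tool_cam']); Rw=W[:3,:3]; o=W[:3,3]
    else:
        Rc=R.from_rotvec(np.ravel(c['rvec'])).as_matrix(); Rw=Rc.T; o=-Rc.T@np.ravel(c['tvec'])
    return K,Rw,o
def ray(C,uv,z):
    K,Rw,o=C; d=Rw@np.linalg.inv(K)@np.array([uv[0],uv[1],1.]); return o+d*(z-o[2])/d[2]
def proj(C,P):
    K,Rw,o=C; p=K@(Rw.T@(np.asarray(P)-o)); return p[:2]/p[2]
E
python3 - <<'E'
from h import *
s=bot.get_state(); print({k:np.round(v,3) for k,v in s.items()})
for c in('top','scene'):
    save(c,c+'0.png'); C=cam(c); print(c,C[2].round(3),C[1].round(2).tolist())
    for q,z in(('tub_tall',.076),('tub_middle',.052),('tub_short',.03),('clip',.015),('coaster',.005),('mug',.09),('bell',.06),('torch',.017)):
        for d in vision.look_for(q,c): print(q,np.round(d['uv'],0),round(d['p'],2),ray(C,d['uv'],z).round(3))
E
```

```text
{'t': np.float64(0.0), 'joint_pos': array([ 1.156,  0.333, -0.065,  1.461,  0.022,  1.35 , -0.089]), 'qd': array([-0.   ,  0.002, -0.002, -0.001,  0.   , -0.   , -0.001]), 'joint_efforts': array([-0.0000e+00, -6.2546e+01,  4.9000e-02, -3.9160e+01,  1.6000e-02,
        1.0000e-02,  0.0000e+00]), 'ee_pos': array([ 0.239, -0.578,  0.404]), 'tool_rot': array([-3.08e+00, -6.11e-01,  1.00e-03]), 'ft_force': array([ 0.118, -0.037, -0.312]), 'moment': array([-0.011,  0.014,  0.024]), 'finger_force': np.float64(0.0), 'opening': np.float64(1.003)}
top [ 0.421 -0.01   1.092] [[-0.02, -0.98, 0.18], [-1.0, 0.02, -0.01], [0.01, -0.18, -0.98]]
tub_tall [408. 251.] 0.67 [ 0.468 -0.235  0.076]
tub_middle [220. 257.] 0.89 [0.465 0.248 0.052]
tub_middle [310. 148.] 0.72 [0.752 0.008 0.052]
tub_short [362. 198.] 0.8 [ 0.616 -0.13   0.03 ]
clip [260. 197.] 0.5 [0.627 0.151 0.015]
coaster [188. 185.] 0.61 [0.669 0.354 0.005]
coaster [360. 199.] 0.58 [ 0.617 -0.125  0.005]
mug [444. 175.] 0.92 [ 0.662 -0.338  0.09 ]
bell [183. 185.] 0.67 [0.657 0.348 0.06 ]
torch [310. 146.] 0.61 [0.771 0.011 0.017]
scene [0.931 0.568 0.82 ] [[-0.89, 0.35, -0.3], [0.46, 0.69, -0.56], [0.02, -0.63, -0.77]]
tub_tall [324. 106.] 0.72 [ 0.486 -0.216  0.076]
tub_middle [441. 262.] 0.78 [0.488 0.268 0.052]
clip [349. 251.] 0.6 [0.62  0.147 0.015]
clip [331. 227.] 0.55 [0.624 0.077 0.015]
coaster [384. 176.] 0.58 [ 0.435 -0.003  0.005]
mug [236. 102.] 0.8 [ 0.679 -0.315  0.09 ]
bell [381. 352.] 0.76 [0.69  0.367 0.06 ]
torch [254. 229.] 0.61 [0.773 0.009 0.017]
torch [348. 252.] 0.54 [0.625 0.15  0.017]
```

View pics/top0.png

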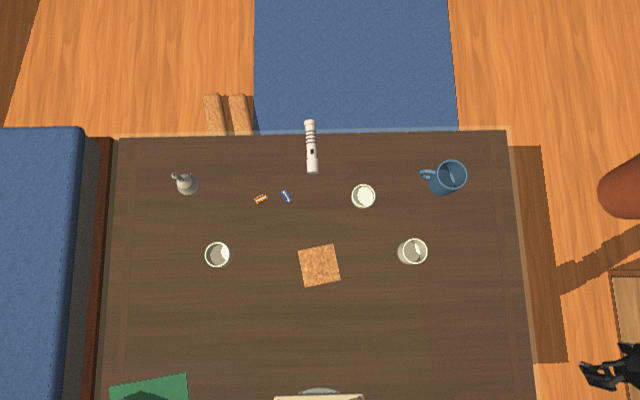

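View pics/scene0.png

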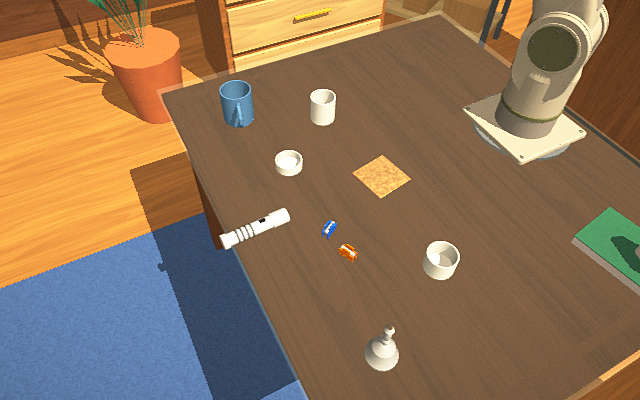

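The top view shows the coaster at (319,265), tall tub (412,251), short tub (363,196), middle tub (217,255), orange clip (260,198) and blue look-alike (286,196). The scene view agrees. The networks' coaster hits and one of the tub_middle hits are wrong, so I'll measure by colour and silhouette.

```bash
cat >> h.py <<'E'
from scipy.optimize import least_squares
H=dict(tub_tall=.076,tub_middle=.052,tub_short=.03)
def sil(C,x,y,z0,h,r=.032):
    a=np.linspace(0,2*np.pi,48,endpoint=False)
    pts=[proj(C,[x+q*np.cos(t),y+q*np.sin(t),z]) for z,q in((z0+h,r),(z0+.006,r),(z0,.021)) for t in a]
    return cv2.convexHull(np.float32(pts))
def fittub(C,mask,z0,h,x0):
    m=cv2.moments(mask.astype(np.uint8),True); c=np.array([m['m10'],m['m01']])/m['m00']
    def f(p):
        q=cv2.moments(sil(C,*p,z0,h)); return np.array([q['m10'],q['m01']])/q['m00']-c
    s=least_squares(f,x0,diff_step=1e-3); return s.x,m['m00'],cv2.contourArea(sil(C,*s.x,z0,h))
def best(q,camn,uv,tol=40):
    L=[d for d in vision.outline_of(q,camn) if np.hypot(*(np.array(d['uv'])-uv))<tol]
    return L[0]['mask'] if L else None
def colour(im,lo,hi,box=None):
    m=cv2.inRange(cv2.cvtColor(im,cv2.COLOR_RGB2HSV),lo,hi)
    if box is not None:
        k=np.zeros_like(m);k[box[1]:box[3],box[0]:box[2]]=1;m=m*k
    n,l,s,_=cv2.connectedComponentsWithStats(m); i=1+np.argmax(s[1:,4]); return (l==i).astype(np.uint8)
def rect(C,m,z):
    c,_=cv2.findContours(m,cv2.RETR_EXTERNAL,cv2.CHAIN_APPROX_NONE); c=max(c,key=cv2.contourArea)[:,0]
    P=np.float32([ray(C,p,z)[:2]*1000 for p in c]); return cv2.minAreaRect(P)
E
python3 - <<'E'
from h import *
pix=dict(top=dict(tub_tall=(412,251),tub_middle=(217,255),tub_short=(363,196)),scene=dict(tub_tall=(322,106),tub_middle=(440,261),tub_short=(288,162)))
g=dict(tub_tall=(.47,-.235),tub_middle=(.465,.25),tub_short=(.615,-.13))
bx=dict(top=[(290,240,345,290),(252,190,270,206)],scene=[(350,150,415,200),(335,240,362,265)])
for c in pix:
    C=cam(c); im=vision.read_camera(c)
    for q in g:
        m=best(q,c,pix[c][q]); print(c,q,None if m is None else fittub(C,m,0,H[q],g[q]))
    m=colour(im,(3,70,70),(25,255,255),bx[c][0]); print('coaster',rect(C,m,.005))
    m=colour(im,(3,110,90),(20,255,255),bx[c][1]); print('clip',rect(C,m,.02),m.sum())
    print('blue',ray(C,(286,196) if c=='top' else (329,228),.015))
E
```

```text
top tub_tall (array([ 0.46772649, -0.25260679]), 592.0, 623.1428552994039)
top tub_middle (array([0.47202722, 0.25581127]), 510.0, 572.3372413028264)
top tub_short (array([ 0.62278477, -0.13205885]), 439.0, 459.3258417483885)
coaster ((441.64453125, -2.647705078125), (147.38485717773438, 130.53904724121094), 88.72038269042969)
clip ((621.5775146484375, 146.87294006347656), (40.969444274902344, 43.91374206542969), 67.99615478515625) 105
blue [0.62908718 0.07890954 0.015     ]
scene tub_tall (array([ 0.46738059, -0.25511304]), 783.0, 829.3051472646184)
scene tub_middle (array([0.47269395, 0.25497044]), 1026.0, 1124.6599722632673)
scene tub_short (array([ 0.62376221, -0.13374482]), 570.0, 594.8013858972117)
coaster ((432.7291564941406, -10.566429138183594), (157.9051971435547, 169.60809326171875), 63.084774017333984)
clip ((624.5948486328125, 150.11517333984375), (59.77570724487305, 54.224517822265625), 60.89542770385742) 499
blue [0.62928011 0.07689657 0.015     ]
```

```bash
python3 -m creep '[{"dx":0.028,"dy":-0.0177},{"dx":0.028,"dy":-0.0177},{"dx":0.028,"dy":-0.0177},{"dx":0.028,"dy":-0.0177},{"dx":0.028,"dy":-0.0177},{"dx":0.028,"dy":-0.0177},{"dx":0.028,"dy":-0.0177},{"dx":0.028,"dy":-0.0177}]' 0 40
python3 -m creep '[{"dx":0.028,"dy":-0.0177},{"dx":0.028,"dy":-0.0177},{"dx":0.028,"dy":-0.0177},{"dx":0.0265,"dy":-0.018},{"rz":5.6},{"rz":5.6},{"rz":5.6},{"rz":5.6}]'
python3 -m creep '[{},{},{},{},{},{},{},{}]'
cat >> h.py <<'E'
def where(q,z0,x0):
    "wrist fit of a tub"
    st=bot.get_state(); im=vision.read_camera('wrist'); C=cam('wrist',st)
    uv=proj(C,[*x0,z0+H[q]]); m=best(q,'wrist',uv,90)
    print('expect',uv.round(0)); 
    if m is not None: print(q,fittub(C,m,z0,H[q],x0))
    return im,C,st
E
python3 - <<'E'
from h import *
im,C,st=where('tub_tall',0,(.4675,-.254)); cv2.imwrite('pics/w1.png',im[:,:,::-1])
print(st['t'],st['ee_pos'].round(4),st['tool_rot'].round(3),C[2],C[1].round(2).tolist())
Ct=cam('top'); print('coaster',ray(Ct,(319,265),.005))
E
```

```text
expect [  45. -241.]
1.3 [ 0.2387 -0.5776  0.4047] [3.081 0.611 0.   ] [ 0.30369476 -0.55031359  0.37366421] [[0.38, -0.89, -0.26], [-0.92, -0.37, -0.11], [-0.0, 0.28, -0.96]]
coaster [ 0.43948984 -0.00810457  0.005     ]validation failed for argument at $[0]...
validation failed for argument at $[0]...
validation failed for argument at $[0]...
```

View pics/w1.png

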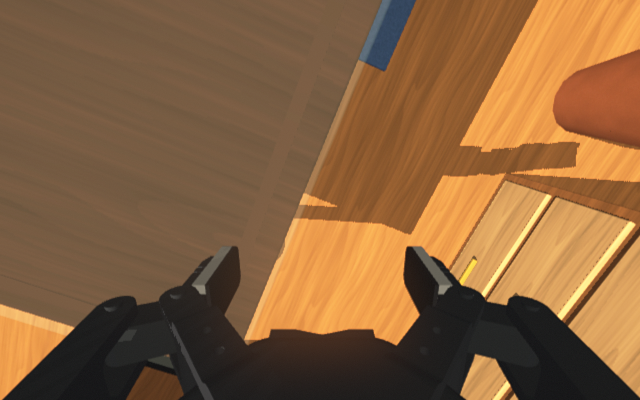

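The wrist image shows only the empty table edge, with the fingers at the bottom, because the moves were refused. I'll give every row all six keys.

```bash
python3 -m creep '[{"dx":0.028,"dy":-0.0177,"dz":0,"rx":0,"ry":0,"rz":0},{"dx":0.028,"dy":-0.0177,"dz":0,"rx":0,"ry":0,"rz":0},{"dx":0.028,"dy":-0.0177,"dz":0,"rx":0,"ry":0,"rz":0},{"dx":0.028,"dy":-0.0177,"dz":0,"rx":0,"ry":0,"rz":0},{"dx":0.028,"dy":-0.0177,"dz":0,"rx":0,"ry":0,"rz":0},{"dx":0.028,"dy":-0.0177,"dz":0,"rx":0,"ry":0,"rz":0},{"dx":0.028,"dy":-0.0177,"dz":0,"rx":0,"ry":0,"rz":0},{"dx":0.028,"dy":-0.0177,"dz":0,"rx":0,"ry":0,"rz":0}]' 0 40
python3 -m creep '[{"dx":0.028,"dy":-0.0177,"dz":0,"rx":0,"ry":0,"rz":0},{"dx":0.028,"dy":-0.0177,"dz":0,"rx":0,"ry":0,"rz":0},{"dx":0.028,"dy":-0.0177,"dz":0,"rx":0,"ry":0,"rz":0},{"dx":0.0265,"dy":-0.018,"dz":0,"rx":0,"ry":0,"rz":0},{"dx":0,"dy":0,"dz":0,"rx":0,"ry":0,"rz":5.6},{"dx":0,"dy":0,"dz":0,"rx":0,"ry":0,"rz":5.6},{"dx":0,"dy":0,"dz":0,"rx":0,"ry":0,"rz":5.6},{"dx":0,"dy":0,"dz":0,"rx":0,"ry":0,"rz":5.6}]'
python3 - <<'E'
from h import *
im,C,st=where('tub_tall',0,(.4675,-.254)); cv2.imwrite('pics/w2.png',im[:,:,::-1])
print(st['t'],st['ee_pos'].round(4),st['tool_rot'].round(3))
E
```

```text
t: 2.07
ee_pos: [0.3923, -0.3598, 0.4049]
tool_rot: [3.081, 0.611, 0.0]
ft_force: [0.6, -0.6, -0.4]
opening: 0.999
finger_force: 0.0
t: 2.73
ee_pos: [0.4667, -0.2531, 0.4048]
tool_rot: [3.141, -0.006, 0.0]
ft_force: [0.1, -0.2, -0.3]
opening: 1.001
finger_force: 0.0
expect [323. 186.]
tub_tall (array([ 0.46823917, -0.25219217]), 2838.0, 2859.335890446091)
2.7333 [ 0.4667 -0.2531  0.4048] [ 3.141 -0.006  0.   ]
```

View pics/w2.png

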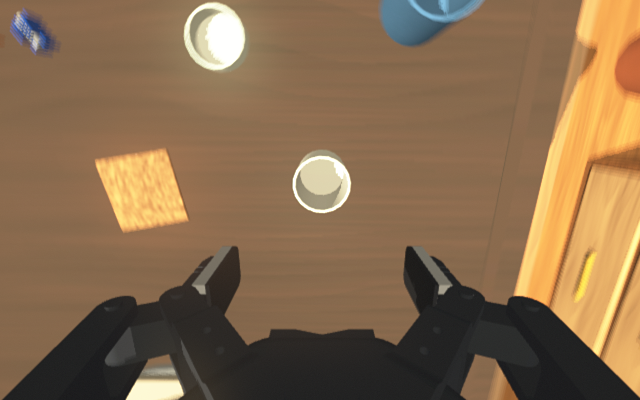

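The wrist view shows the tall tub under the hand at (322,182), where I expected it. The coaster's corners are at about (96,159), (166,149), (188,220) and (122,232). Descend and grip.

```bash
python3 -m creep '[{"dx":0.001,"dy":-0.0005,"dz":0.025,"rx":0,"ry":0,"rz":0},{"dx":0,"dy":0,"dz":0.025,"rx":0,"ry":0,"rz":0},{"dx":0,"dy":0,"dz":0.025,"rx":0,"ry":0,"rz":0},{"dx":0,"dy":0,"dz":0.025,"rx":0,"ry":0,"rz":0},{"dx":0,"dy":0,"dz":0.025,"rx":0,"ry":0,"rz":0},{"dx":0,"dy":0,"dz":0.025,"rx":0,"ry":0,"rz":0},{"dx":0,"dy":0,"dz":0.025,"rx":0,"ry":0,"rz":0},{"dx":0,"dy":0,"dz":0.025,"rx":0,"ry":0,"rz":0}]' 0 30
python3 -m creep '[{"dx":0,"dy":0,"dz":0,"rx":0,"ry":0,"rz":0},{"dx":0,"dy":0,"dz":0,"rx":0,"ry":0,"rz":0},{"dx":0,"dy":0,"dz":0,"rx":0,"ry":0,"rz":0},{"dx":0,"dy":0,"dz":0,"rx":0,"ry":0,"rz":0},{"dx":0,"dy":0,"dz":0,"rx":0,"ry":0,"rz":0},{"dx":0,"dy":0,"dz":0,"rx":0,"ry":0,"rz":0},{"dx":0,"dy":0,"dz":0,"rx":0,"ry":0,"rz":0},{"dx":0,"dy":0,"dz":0,"rx":0,"ry":0,"rz":0}]' 1 30
python3 - <<'E'
from h import *
C=cam('top'); im=vision.read_camera('top')
m=colour(im,(5,120,120),(25,255,255),(290,240,345,290)); print(rect(C,m,.005))
p=[ray(C,q,.005)[:2] for q in((298,250),(333,244),(341,280),(305,287))]; print(np.mean(p,0))
im=vision.read_camera('scene');C=cam('scene')
print('scene',rect(C,colour(im,(5,120,120),(25,255,255),(345,150,415,200)),.005))
im=cv2.cvtColor(cv2.imread('pics/w2.png'),cv2.COLOR_BGR2RGB);C=cam('wrist',dict(ee_pos=np.array([.4667,-.2531,.4048]),tool_rot=np.array([3.141,-.006,0])))
print('wrist',rect(C,colour(im,(5,120,120),(25,255,255),(80,130,210,245)),.005),np.mean([ray(C,q,.005)[:2] for q in((96,159),(166,149),(188,220),(122,232))],0))
E
```

```text
t: 3.5
ee_pos: [0.4675, -0.2529, 0.2037]
tool_rot: [3.141, 0.007, 0.001]
ft_force: [0.3, -0.2, -0.4]
opening: 0.998
finger_force: 0.0
t: 4.17
ee_pos: [0.4677, -0.2529, 0.2051]
tool_rot: [3.141, 0.002, 0.001]
ft_force: [-0.2, -0.8, 0.7]
opening: 0.742
finger_force: 32.9
((439.9428405761719, -7.494911193847656), (101.85061645507812, 102.20413970947266), 10.517145156860352)
[ 0.43922426 -0.00877437]
scene ((454.98712158203125, 13.135231018066406), (150.19833374023438, 141.01161193847656), 15.054309844970703)
wrist ((441.2379150390625, -16.03704833984375), (146.145263671875, 136.2725830078125), 11.085457801818848) [ 0.4437612  -0.00856526]
```

Gripped: opening 0.742 is 63 mm. The coaster centre is (0.440, -0.008), and its measured size of 102 mm checks out. Lift and carry.

```bash
python3 -m creep '[{"dx":0,"dy":0,"dz":-0.025,"rx":0,"ry":0,"rz":0},{"dx":0,"dy":0,"dz":-0.025,"rx":0,"ry":0,"rz":0},{"dx":-0.0046,"dy":-0.0408,"dz":0,"rx":0,"ry":0,"rz":0},{"dx":-0.0046,"dy":-0.0408,"dz":0,"rx":0,"ry":0,"rz":0},{"dx":-0.0046,"dy":-0.0408,"dz":0,"rx":0,"ry":0,"rz":0},{"dx":-0.0046,"dy":-0.0408,"dz":0,"rx":0,"ry":0,"rz":0},{"dx":-0.0046,"dy":-0.0408,"dz":0,"rx":0,"ry":0,"rz":0},{"dx":-0.0046,"dy":-0.0408,"dz":0,"rx":0,"ry":0,"rz":0}]'
python3 -m creep '[{"dx":0,"dy":0,"dz":0,"rx":0,"ry":0,"rz":0},{"dx":0,"dy":0,"dz":0,"rx":0,"ry":0,"rz":0},{"dx":0,"dy":0,"dz":0,"rx":0,"ry":0,"rz":0},{"dx":0,"dy":0,"dz":0.02,"rx":0,"ry":0,"rz":0},{"dx":0,"dy":0,"dz":0.01,"rx":0,"ry":0,"rz":0},{"dx":0,"dy":0,"dz":0.005,"rx":0,"ry":0,"rz":0},{"dx":0,"dy":0,"dz":0,"rx":0,"ry":0,"rz":0},{"dx":0,"dy":0,"dz":0,"rx":0,"ry":0,"rz":0}]'
python3 - <<'E'
from h import *
im,C,st=where('tub_tall',.015,(.44,-.008))
C=cam('scene');im=save('scene','s1.png'); m=best('tub_tall','scene',proj(C,[.44,-.008,.05])); print(None if m is None else fittub(C,m,.015,.076,(.44,-.008)))
E
```

```text
t: 4.93
ee_pos: [0.4391, -0.0063, 0.2549]
tool_rot: [3.141, 0.001, 0.001]
ft_force: [0.6, -0.4, 0.5]
opening: 0.743
finger_force: 33.5
t: 5.6
ee_pos: [0.4399, -0.0085, 0.2197]
tool_rot: [-3.141, 0.0, 0.001]
ft_force: [-0.6, 0.6, 0.2]
opening: 0.741
finger_force: 33.5
expect [321. 299.]
tub_tall (array([ 0.4462999 , -0.00812866]), 17959.0, 20967.188302746858)
(array([ 0.45335131, -0.00645438]), 662.0, 1052.7107317487244)
```

View pics/s1.png

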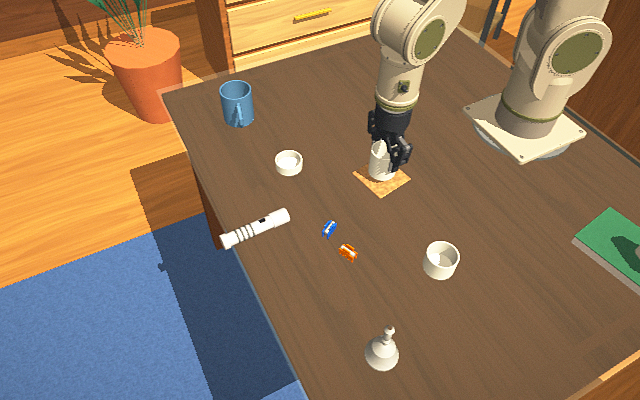

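The scene view shows the tall tub upright just above the coaster at (385,165). Set it down, release, rise and go over the middle tub.

```bash
python3 -m creep '[{"dx":0,"dy":0,"dz":0.005,"rx":0,"ry":0,"rz":0},{"dx":0,"dy":0,"dz":0.0025,"rx":0,"ry":0,"rz":0},{"dx":0,"dy":0,"dz":0.002,"rx":0,"ry":0,"rz":0},{"dx":0,"dy":0,"dz":0.0005,"rx":0,"ry":0,"rz":0},{"dx":0,"dy":0,"dz":0,"rx":0,"ry":0,"rz":0},{"dx":0,"dy":0,"dz":0,"rx":0,"ry":0,"rz":0},{"dx":0,"dy":0,"dz":0,"rx":0,"ry":0,"rz":0},{"dx":0,"dy":0,"dz":0,"rx":0,"ry":0,"rz":0}]'
python3 -m creep '[{"dx":0,"dy":0,"dz":0,"rx":0,"ry":0,"rz":0},{"dx":0,"dy":0,"dz":0,"rx":0,"ry":0,"rz":0},{"dx":0,"dy":0,"dz":0,"rx":0,"ry":0,"rz":0},{"dx":0,"dy":0,"dz":0,"rx":0,"ry":0,"rz":0},{"dx":0,"dy":0,"dz":0,"rx":0,"ry":0,"rz":0},{"dx":0,"dy":0,"dz":-0.02,"rx":0,"ry":0,"rz":0},{"dx":0,"dy":0,"dz":-0.04,"rx":0,"ry":0,"rz":0},{"dx":0,"dy":0,"dz":-0.04,"rx":0,"ry":0,"rz":0}]' 0
python3 -m creep '[{"dx":0.0046,"dy":-0.0377,"dz":0,"rx":0,"ry":0,"rz":0},{"dx":0.0046,"dy":-0.0377,"dz":0,"rx":0,"ry":0,"rz":0},{"dx":0.0046,"dy":-0.0377,"dz":0,"rx":0,"ry":0,"rz":0},{"dx":0.0046,"dy":-0.0377,"dz":0,"rx":0,"ry":0,"rz":0},{"dx":0.0046,"dy":-0.0377,"dz":0,"rx":0,"ry":0,"rz":0},{"dx":0.0046,"dy":-0.0377,"dz":0,"rx":0,"ry":0,"rz":0},{"dx":0.0046,"dy":-0.0377,"dz":0,"rx":0,"ry":0,"rz":0},{"dx":0,"dy":0,"dz":0,"rx":0,"ry":0,"rz":0}]'
python3 - <<'E'
from h import *
im,C,st=where('tub_middle',0,(.472,.255)); cv2.imwrite('pics/w3.png',im[:,:,::-1]); print(st['ee_pos'],st['t'])
for c in('top','scene'):
    C=cam(c); save(c,c+'2.png'); m=best('tub_tall',c,proj(C,[.44,-.008,.05])); print(None if m is None else fittub(C,m,.005,.076,(.44,-.008)))
E
```

```text
t: 6.47
ee_pos: [0.4398, -0.0081, 0.2097]
tool_rot: [3.142, 0.001, 0.0]
ft_force: [0.4, -0.0, -0.9]
opening: 0.737
finger_force: 33.5
t: 7.13
ee_pos: [0.4391, -0.0079, 0.3101]
tool_rot: [-3.141, -0.002, 0.005]
ft_force: [1.6, -0.0, 0.3]
opening: 0.997
finger_force: 0.0
t: 7.8
ee_pos: [0.4703, 0.263, 0.31]
tool_rot: [-3.137, -0.014, 0.0]
ft_force: [-1.2, 0.0, 0.2]
opening: 0.997
finger_force: 0.0
expect [333. 204.]
tub_middle (array([0.47285471, 0.25679015]), 4563.0, 4622.7253798891325)
[0.47034946 0.26303947 0.31000727] 7.8
(array([ 0.44059882, -0.00713118]), 504.0, 515.7054324429482)
(array([ 0.44217521, -0.00696193]), 1080.0, 1030.9880847057793)
```

View pics/top2.png

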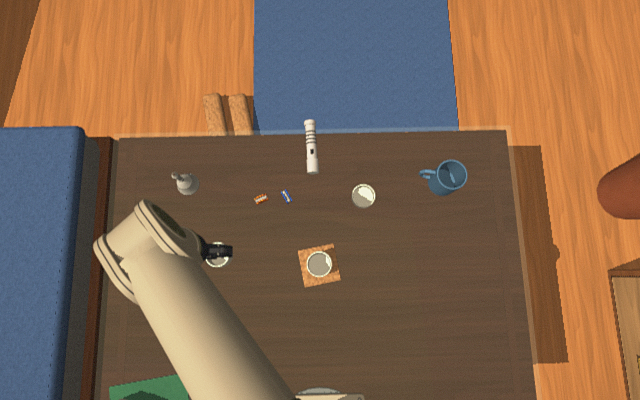

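The top view shows the tall tub centred on the coaster at (319,264), and the fit gives about (0.441,-0.0075). Grip the middle tub at (0.4727,0.2557).

```bash
python3 -m creep '[{"dx":0.0005,"dy":0,"dz":0.016,"rx":0,"ry":0,"rz":0},{"dx":0,"dy":0,"dz":0.016,"rx":0,"ry":0,"rz":0},{"dx":0,"dy":0,"dz":0.016,"rx":0,"ry":0,"rz":0},{"dx":0,"dy":0,"dz":0.016,"rx":0,"ry":0,"rz":0},{"dx":0,"dy":0,"dz":0.016,"rx":0,"ry":0,"rz":0},{"dx":0,"dy":0,"dz":0.016,"rx":0,"ry":0,"rz":0},{"dx":0,"dy":0,"dz":0.016,"rx":0,"ry":0,"rz":0},{"dx":0,"dy":0,"dz":0.016,"rx":0,"ry":0,"rz":0}]'
python3 -m creep '[{"dx":0,"dy":0,"dz":0,"rx":0,"ry":0,"rz":0},{"dx":0,"dy":0,"dz":0,"rx":0,"ry":0,"rz":0},{"dx":0,"dy":0,"dz":0,"rx":0,"ry":0,"rz":0},{"dx":0,"dy":0,"dz":0,"rx":0,"ry":0,"rz":0},{"dx":0,"dy":0,"dz":0,"rx":0,"ry":0,"rz":0},{"dx":0,"dy":0,"dz":0,"rx":0,"ry":0,"rz":0},{"dx":0,"dy":0,"dz":0,"rx":0,"ry":0,"rz":0},{"dx":0,"dy":0,"dz":0,"rx":0,"ry":0,"rz":0}]' 1 30
python3 -m creep '[{"dx":0,"dy":0,"dz":-0.04,"rx":0,"ry":0,"rz":0},{"dx":0,"dy":0,"dz":-0.04,"rx":0,"ry":0,"rz":0},{"dx":0,"dy":0,"dz":-0.03,"rx":0,"ry":0,"rz":0},{"dx":-0.004,"dy":0.033,"dz":0,"rx":0,"ry":0,"rz":0},{"dx":-0.004,"dy":0.033,"dz":0,"rx":0,"ry":0,"rz":0},{"dx":-0.004,"dy":0.033,"dz":0,"rx":0,"ry":0,"rz":0},{"dx":-0.004,"dy":0.033,"dz":0,"rx":0,"ry":0,"rz":0},{"dx":-0.004,"dy":0.033,"dz":0,"rx":0,"ry":0,"rz":0}]'
```

```text
t: 8.77
ee_pos: [0.4727, 0.2545, 0.1812]
tool_rot: [3.141, -0.002, 0.001]
ft_force: [0.1, -0.1, 0.2]
opening: 1.002
finger_force: 0.0
t: 9.43
ee_pos: [0.4724, 0.2559, 0.1819]
tool_rot: [-3.142, -0.001, -0.001]
ft_force: [0.0, -0.8, 0.9]
opening: 0.733
finger_force: 33.4
t: 10.1
ee_pos: [0.4519, 0.0894, 0.2919]
tool_rot: [3.141, 0.002, 0.001]
ft_force: [0.8, -0.3, 0.2]
opening: 0.727
finger_force: 33.7
```

```bash
python3 -m creep '[{"dx":-0.004,"dy":0.033,"dz":0,"rx":0,"ry":0,"rz":0},{"dx":-0.004,"dy":0.033,"dz":0,"rx":0,"ry":0,"rz":0},{"dx":-0.004,"dy":0.032,"dz":0,"rx":0,"ry":0,"rz":0},{"dx":0,"dy":0,"dz":0,"rx":0,"ry":0,"rz":0},{"dx":0,"dy":0,"dz":0.01,"rx":0,"ry":0,"rz":0},{"dx":0,"dy":0,"dz":0.01,"rx":0,"ry":0,"rz":0},{"dx":0,"dy":0,"dz":0,"rx":0,"ry":0,"rz":0},{"dx":0,"dy":0,"dz":0,"rx":0,"ry":0,"rz":0}]'
python3 - <<'E'
from h import *
im=save('scene','s3.png'); a=im[60:220,300:460]; a=cv2.resize(a,None,fx=3,fy=3,interpolation=2)
b=save('top','t3.png')[200:310,260:380]; b=cv2.resize(b,(480,480)); 
cv2.imwrite('pics/s3c.png',a[:,:,::-1])
print(bot.get_state()['ee_pos'])
E
```

```text
t: 10.77
ee_pos: [0.4402, -0.006, 0.2707]
tool_rot: [-3.141, -0.005, 0.003]
ft_force: [0.7, 0.4, -0.2]
opening: 0.732
finger_force: 33.6
[ 0.44062813 -0.00625134  0.27158019]
```

View pics/s3c.png

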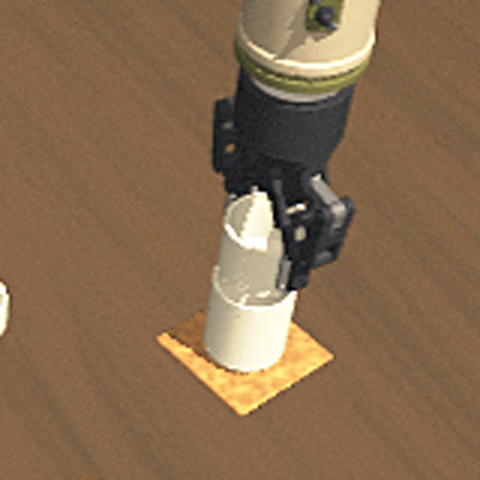

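The crop shows the middle tub just above the tall tub and in line with it. Lower gently and read the force.

```bash
python3 -m creep '[{"dx":0,"dy":0,"dz":0,"rx":0,"ry":0,"rz":0},{"dx":0,"dy":0.0005,"dz":0.004,"rx":0,"ry":0,"rz":0},{"dx":0,"dy":0,"dz":0.003,"rx":0,"ry":0,"rz":0},{"dx":0,"dy":0,"dz":0.003,"rx":0,"ry":0,"rz":0},{"dx":0,"dy":0,"dz":0.003,"rx":0,"ry":0,"rz":0},{"dx":0,"dy":0,"dz":0.0015,"rx":0,"ry":0,"rz":0},{"dx":0,"dy":0,"dz":0,"rx":0,"ry":0,"rz":0},{"dx":0,"dy":0,"dz":0,"rx":0,"ry":0,"rz":0}]'
```

```text
t: 11.53
ee_pos: [0.4405, -0.0077, 0.2571]
tool_rot: [-3.142, -0.001, 0.0]
ft_force: [-0.2, 0.7, -0.1]
opening: 0.729
finger_force: 33.7
```

```bash
python3 -m creep '[{"dx":0,"dy":0,"dz":0,"rx":0,"ry":0,"rz":0},{"dx":0,"dy":0,"dz":0,"rx":0,"ry":0,"rz":0},{"dx":0,"dy":0,"dz":0,"rx":0,"ry":0,"rz":0},{"dx":0,"dy":0,"dz":0,"rx":0,"ry":0,"rz":0},{"dx":0,"dy":0,"dz":0,"rx":0,"ry":0,"rz":0},{"dx":0,"dy":0,"dz":-0.01,"rx":0,"ry":0,"rz":0},{"dx":0,"dy":0,"dz":-0.03,"rx":0,"ry":0,"rz":0},{"dx":0,"dy":0,"dz":-0.04,"rx":0,"ry":0,"rz":0}]' 0
python3 -m creep '[{"dx":0.026,"dy":0.0178,"dz":0,"rx":0,"ry":0,"rz":0},{"dx":0.026,"dy":0.0178,"dz":0,"rx":0,"ry":0,"rz":0},{"dx":0.026,"dy":0.0178,"dz":0,"rx":0,"ry":0,"rz":0},{"dx":0.026,"dy":0.0178,"dz":0,"rx":0,"ry":0,"rz":0},{"dx":0.026,"dy":0.0178,"dz":0,"rx":0,"ry":0,"rz":0},{"dx":0.026,"dy":0.0178,"dz":0,"rx":0,"ry":0,"rz":0},{"dx":0.026,"dy":0.0178,"dz":0,"rx":0,"ry":0,"rz":0},{"dx":0,"dy":0,"dz":0,"rx":0,"ry":0,"rz":0}]'
python3 - <<'E'
from h import *
im,C,st=where('tub_short',0,(.623,-.133)); print(st['ee_pos'])
for c in('top','scene'):
    im=save(c,c+'4.png'); C=cam(c); m=best('tub_middle',c,proj(C,[.44,-.008,.1]));
    if m is not None:
        print(c,m.sum(),fittub(C,m,.075,.052,(.44,-.008)),fittub(C,m,.005,.122,(.44,-.008)))
cv2.imwrite('pics/s4c.png',cv2.resize(im[60:220,300:460],None,fx=3,fy=3)[:,:,::-1])
E
```

```text
t: 12.2
ee_pos: [0.4394, -0.0076, 0.3367]
tool_rot: [-3.14, -0.002, 0.008]
ft_force: [1.2, -1.2, -0.2]
opening: 1.002
finger_force: 0.0
t: 12.87
ee_pos: [0.6251, -0.1365, 0.3366]
tool_rot: [3.141, -0.005, 0.001]
ft_force: [-0.2, -0.2, -0.3]
opening: 0.999
finger_force: 0.0
expect [319. 193.]
tub_short (array([ 0.62324634, -0.13268571]), 3067.0, 3109.1257026789244)
[ 0.62513852 -0.13645913  0.33663552]
top 531 (array([ 0.43935779, -0.00692441]), 531.0, 566.1864450075664) (array([ 0.43935779, -0.00692441]), 531.0, 566.1864450075664)
scene 867 (array([ 0.44161073, -0.00908085]), 867.0, 901.0269702952355) (array([ 0.41985841, -0.03470941]), 867.0, 1439.6268111446407)
```

View pics/s4c.png

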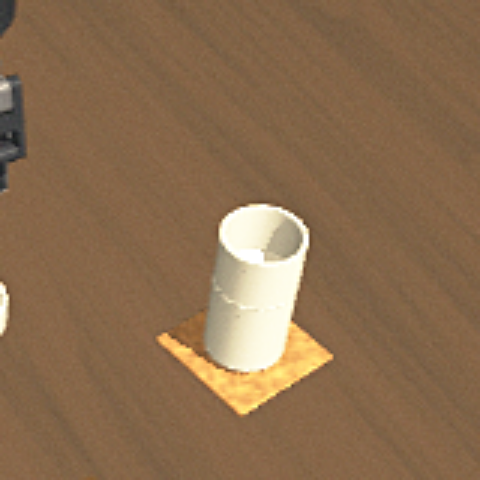

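The crop shows the middle tub seated flush on the tall one. Next is the short tub at (0.623,-0.133).

```bash
python3 -m creep '[{"dx":0.0005,"dy":0.0005,"dz":0.021,"rx":0,"ry":0,"rz":0},{"dx":0,"dy":0,"dz":0.021,"rx":0,"ry":0,"rz":0},{"dx":0,"dy":0,"dz":0.021,"rx":0,"ry":0,"rz":0},{"dx":0,"dy":0,"dz":0.021,"rx":0,"ry":0,"rz":0},{"dx":0,"dy":0,"dz":0.021,"rx":0,"ry":0,"rz":0},{"dx":0,"dy":0,"dz":0.021,"rx":0,"ry":0,"rz":0},{"dx":0,"dy":0,"dz":0.021,"rx":0,"ry":0,"rz":0},{"dx":0,"dy":0,"dz":0.018,"rx":0,"ry":0,"rz":0}]'
python3 -m creep '[{"dx":0,"dy":0,"dz":0,"rx":0,"ry":0,"rz":0},{"dx":0,"dy":0,"dz":0,"rx":0,"ry":0,"rz":0},{"dx":0,"dy":0,"dz":0,"rx":0,"ry":0,"rz":0},{"dx":0,"dy":0,"dz":0,"rx":0,"ry":0,"rz":0},{"dx":0,"dy":0,"dz":0,"rx":0,"ry":0,"rz":0},{"dx":0,"dy":0,"dz":0,"rx":0,"ry":0,"rz":0},{"dx":0,"dy":0,"dz":0,"rx":0,"ry":0,"rz":0},{"dx":0,"dy":0,"dz":0,"rx":0,"ry":0,"rz":0}]' 1 30
python3 -m creep '[{"dx":0,"dy":0,"dz":-0.03,"rx":0,"ry":0,"rz":0},{"dx":0,"dy":0,"dz":-0.04,"rx":0,"ry":0,"rz":0},{"dx":0,"dy":0,"dz":-0.04,"rx":0,"ry":0,"rz":0},{"dx":0,"dy":0,"dz":-0.04,"rx":0,"ry":0,"rz":0},{"dx":-0.026,"dy":-0.0178,"dz":0,"rx":0,"ry":0,"rz":0},{"dx":-0.026,"dy":-0.0178,"dz":0,"rx":0,"ry":0,"rz":0},{"dx":-0.026,"dy":-0.0178,"dz":0,"rx":0,"ry":0,"rz":0},{"dx":-0.026,"dy":-0.0178,"dz":0,"rx":0,"ry":0,"rz":0}]'
```

```text
t: 13.83
ee_pos: [0.6225, -0.1321, 0.1716]
tool_rot: [3.141, 0.003, -0.0]
ft_force: [-0.2, 0.4, 0.1]
opening: 0.999
finger_force: 0.0
t: 14.5
ee_pos: [0.6232, -0.1327, 0.1725]
tool_rot: [3.141, 0.001, 0.001]
ft_force: [0.4, -0.3, 0.0]
opening: 0.745
finger_force: 33.1
t: 15.17
ee_pos: [0.5178, -0.0607, 0.3223]
tool_rot: [3.141, 0.001, 0.001]
ft_force: [0.1, 1.1, 1.4]
opening: 0.75
finger_force: 33.6
```

```bash
python3 -m creep '[{"dx":-0.026,"dy":-0.0178,"dz":0,"rx":0,"ry":0,"rz":0},{"dx":-0.026,"dy":-0.0178,"dz":0,"rx":0,"ry":0,"rz":0},{"dx":-0.026,"dy":-0.0178,"dz":0,"rx":0,"ry":0,"rz":0},{"dx":0,"dy":0,"dz":0,"rx":0,"ry":0,"rz":0},{"dx":0,"dy":0,"dz":0.01,"rx":0,"ry":0,"rz":0},{"dx":0,"dy":0,"dz":0.005,"rx":0,"ry":0,"rz":0},{"dx":0,"dy":0,"dz":0,"rx":0,"ry":0,"rz":0},{"dx":0,"dy":0,"dz":0,"rx":0,"ry":0,"rz":0}]'
python3 - <<'E'
from h import *
save('scene','s5.png'); print(bot.get_state()['ee_pos'].round(4))
E
```

```text
t: 15.83
ee_pos: [0.4413, -0.0086, 0.3065]
tool_rot: [-3.141, -0.0, 0.002]
ft_force: [0.9, 1.3, 0.2]
opening: 0.75
finger_force: 33.6
[ 0.4414 -0.0086  0.3068]
```

Aligned within 1 mm. Lower 13 mm.

```bash
python3 -m creep '[{"dx":-0.0005,"dy":-0.0005,"dz":0.004,"rx":0,"ry":0,"rz":0},{"dx":0,"dy":0,"dz":0.003,"rx":0,"ry":0,"rz":0},{"dx":0,"dy":0,"dz":0.003,"rx":0,"ry":0,"rz":0},{"dx":0,"dy":0,"dz":0.002,"rx":0,"ry":0,"rz":0},{"dx":0,"dy":0,"dz":0.001,"rx":0,"ry":0,"rz":0},{"dx":0,"dy":0,"dz":0.0005,"rx":0,"ry":0,"rz":0},{"dx":0,"dy":0,"dz":0,"rx":0,"ry":0,"rz":0},{"dx":0,"dy":0,"dz":0,"rx":0,"ry":0,"rz":0}]'
```

```text
t: 16.55
ee_pos: [0.4405, -0.0077, 0.2938]
tool_rot: [3.141, 0.001, 0.0]
ft_force: [-0.3, -0.3, -0.1]
opening: 0.748
finger_force: 33.6
```

```bash
python3 -m creep '[{"dx":0,"dy":0,"dz":0,"rx":0,"ry":0,"rz":0},{"dx":0,"dy":0,"dz":0,"rx":0,"ry":0,"rz":0},{"dx":0,"dy":0,"dz":0,"rx":0,"ry":0,"rz":0},{"dx":0,"dy":0,"dz":0,"rx":0,"ry":0,"rz":0},{"dx":0,"dy":0,"dz":0,"rx":0,"ry":0,"rz":0},{"dx":0,"dy":0,"dz":-0.01,"rx":0,"ry":0,"rz":0},{"dx":0,"dy":0,"dz":-0.03,"rx":0,"ry":0,"rz":0},{"dx":0,"dy":0,"dz":-0.03,"rx":0,"ry":0,"rz":0}]' 0
python3 -m creep '[{"dx":0.026,"dy":-0.0224,"dz":0,"rx":0,"ry":0,"rz":0},{"dx":0.026,"dy":-0.0224,"dz":0,"rx":0,"ry":0,"rz":0},{"dx":0.026,"dy":-0.0224,"dz":0,"rx":0,"ry":0,"rz":0},{"dx":0.026,"dy":-0.0224,"dz":0,"rx":0,"ry":0,"rz":0},{"dx":0.026,"dy":-0.0224,"dz":0,"rx":0,"ry":0,"rz":0},{"dx":0.026,"dy":-0.0224,"dz":0,"rx":0,"ry":0,"rz":0},{"dx":0.026,"dy":-0.0224,"dz":0,"rx":0,"ry":0,"rz":0},{"dx":0,"dy":0,"dz":0,"rx":0,"ry":0,"rz":0}]'
python3 -m creep '[{"dx":0,"dy":0,"dz":0.02,"rx":0,"ry":0,"rz":0},{"dx":0,"dy":0,"dz":0.02,"rx":0,"ry":0,"rz":0},{"dx":0,"dy":0,"dz":0.02,"rx":0,"ry":0,"rz":0},{"dx":0,"dy":0,"dz":0.02,"rx":0,"ry":0,"rz":0},{"dx":0,"dy":0,"dz":0,"rx":0,"ry":0,"rz":0},{"dx":0,"dy":0,"dz":0,"rx":0,"ry":0,"rz":0},{"dx":0,"dy":0,"dz":0,"rx":0,"ry":0,"rz":0},{"dx":0,"dy":0,"dz":0,"rx":0,"ry":0,"rz":0}]' 0.5
python3 - <<'E'
from h import *
st=bot.get_state(); im=save('wrist','w6.png'); C=cam('wrist',st); print(st['ee_pos'].round(4),st['tool_rot'].round(3))
uv=proj(C,[.623,.149,.015]); print('expect',uv)
for d in vision.outline_of('clip','wrist'):
    m=d['mask'].astype(np.uint8); print(d['uv'],d['p'],m.sum(),im[d['mask']].mean(0).round(),ray(C,d['uv'],.02),rect(C,m,.022))
for c in('top','scene'):
    im=save(c,c+'6.png'); C=cam(c); m=best('tub_short',c,proj(C,[.44,-.008,.136]))
    if m is not None: print(c,fittub(C,m,.121,.03,(.44,-.008)))
cv2.imwrite('pics/s6c.png',cv2.resize(im[60:220,300:460],None,fx=3,fy=3)[:,:,::-1])
E
```

```text
t: 17.22
ee_pos: [0.44, -0.0076, 0.3645]
tool_rot: [-3.141, -0.002, 0.004]
ft_force: [1.8, -0.8, 0.6]
opening: 1.002
finger_force: 0.0
t: 17.88
ee_pos: [0.6246, 0.1535, 0.3628]
tool_rot: [-3.138, -0.007, 0.002]
ft_force: [-1.0, 0.6, 0.1]
opening: 1.0
finger_force: 0.0
t: 18.55
ee_pos: [0.6228, 0.1494, 0.2857]
tool_rot: [-3.141, -0.001, -0.004]
ft_force: [0.8, 1.0, -0.3]
opening: 0.499
finger_force: 0.0
[0.6228 0.1494 0.2857] [-3.141e+00 -1.000e-03 -4.000e-03]
expect [322.71980327 201.68606183]
[402.7, 194.1] 0.97 815 [120. 148. 185.] [0.63139613 0.07924223 0.02      ] ((631.246337890625, 80.30841064453125), (38.68855285644531, 18.510330200195312), 28.2777099609375)
[322.7, 205.3] 0.66 873 [225. 163.  97.] [0.62114046 0.14902795 0.02      ] ((623.9749755859375, 147.50424194335938), (22.048452377319336, 35.470218658447266), 22.420761108398438)
top (array([ 0.45043152, -0.02097683]), 218.0, 591.1350541219581)
scene (array([0.42863898, 0.00365224]), 246.0, 728.8082404281013)
```

View pics/w6.png

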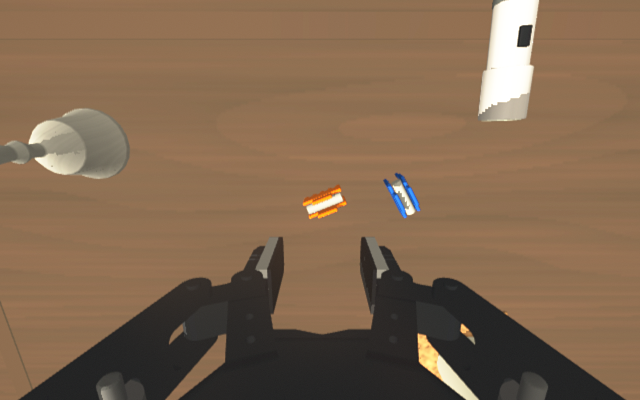

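View pics/s6c.png

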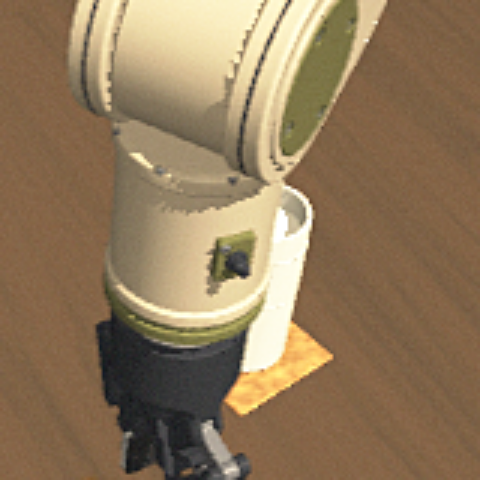

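The wrist view shows the orange clip at (323,204), its long axis about 23° from image-right, the blue one at (402,194), and the stack standing in the scene view. I need a 67° turn so the fingers close across the clip's width, and I'll check joint 7's room first.

```bash
python3 -c "
from h import *
print(bot.get_state()['joint_pos'].round(2))"
```

```text
[ 0.15  0.53 -0.61  1.53  0.32  1.18 -2.09]
```

Turning +67° would leave joint 7's range, so I'll turn -113°, which gives the same grasp line.

```bash
python3 -m creep '[{"dx":0,"dy":0,"dz":0,"rx":0,"ry":0,"rz":-7.06},{"dx":0,"dy":0,"dz":0,"rx":0,"ry":0,"rz":-7.06},{"dx":0,"dy":0,"dz":0,"rx":0,"ry":0,"rz":-7.06},{"dx":0,"dy":0,"dz":0,"rx":0,"ry":0,"rz":-7.06},{"dx":0,"dy":0,"dz":0,"rx":0,"ry":0,"rz":-7.06},{"dx":0,"dy":0,"dz":0,"rx":0,"ry":0,"rz":-7.06},{"dx":0,"dy":0,"dz":0,"rx":0,"ry":0,"rz":-7.06},{"dx":0,"dy":0,"dz":0,"rx":0,"ry":0,"rz":-7.06}]'
python3 -m creep '[{"dx":0,"dy":0,"dz":0,"rx":0,"ry":0,"rz":-7.06},{"dx":0,"dy":0,"dz":0,"rx":0,"ry":0,"rz":-7.06},{"dx":0,"dy":0,"dz":0,"rx":0,"ry":0,"rz":-7.06},{"dx":0,"dy":0,"dz":0,"rx":0,"ry":0,"rz":-7.06},{"dx":0,"dy":0,"dz":0,"rx":0,"ry":0,"rz":-7.06},{"dx":0,"dy":0,"dz":0,"rx":0,"ry":0,"rz":-7.06},{"dx":0,"dy":0,"dz":0,"rx":0,"ry":0,"rz":-7.06},{"dx":0,"dy":0,"dz":0,"rx":0,"ry":0,"rz":-7.06}]'
python3 -m creep '[{"dx":0,"dy":0,"dz":0.02,"rx":0,"ry":0,"rz":0},{"dx":0,"dy":0,"dz":0.015,"rx":0,"ry":0,"rz":0},{"dx":0,"dy":0,"dz":0,"rx":0,"ry":0,"rz":0},{"dx":0,"dy":0,"dz":0,"rx":0,"ry":0,"rz":0},{"dx":0,"dy":0,"dz":0,"rx":0,"ry":0,"rz":0},{"dx":0,"dy":0,"dz":0,"rx":0,"ry":0,"rz":0},{"dx":0,"dy":0,"dz":0,"rx":0,"ry":0,"rz":0},{"dx":0,"dy":0,"dz":0,"rx":0,"ry":0,"rz":0}]'
python3 - <<'E'
from h import *
st=bot.get_state(); im=save('wrist','w7.png'); C=cam('wrist',st); print(st['ee_pos'].round(4),st['tool_rot'].round(3),st['joint_pos'].round(2))
M=R.from_rotvec(st['tool_rot']).as_matrix(); print(np.degrees(np.arctan2(M[1,1],M[0,1])))
print('expect',proj(C,[.6225,.1485,.015]))
for d in vision.outline_of('clip','wrist'):
    m=d['mask'].astype(np.uint8); r=rect(C,m,.022); P=np.array([*(np.array(r[0])/1000),.02]); print(d['uv'],d['p'],im[d['mask']].mean(0).round(),r,'tool',(M.T@(P-st['ee_pos'])).round(4))
C=cam('top'); im=save('top','t7.png'); m=best('tub_short','top',proj(C,[.44,-.008,.136]))
if m is not None: print(fittub(C,m,.121,.03,(.44,-.008)))
C=cam('scene'); im=save('scene','s7.png'); m=best('tub_short','scene',proj(C,[.44,-.008,.136]))
if m is not None: print(fittub(C,m,.121,.03,(.44,-.008)))
E
```

```text
t: 19.52
ee_pos: [0.6224, 0.1492, 0.2838]
tool_rot: [2.762, 1.496, 0.0]
ft_force: [0.7, -0.3, 0.0]
opening: 0.5
finger_force: 0.0
t: 20.18
ee_pos: [0.6224, 0.1492, 0.2838]
tool_rot: [1.726, 2.625, -0.0]
ft_force: [0.2, 0.4, 0.2]
opening: 0.498
finger_force: 0.0
t: 20.85
ee_pos: [0.6225, 0.1494, 0.2493]
tool_rot: [1.734, 2.619, 0.001]
ft_force: [-0.6, -0.8, -0.5]
opening: 0.501
finger_force: 0.0
[0.6225 0.1494 0.2493] [1.734e+00 2.619e+00 1.000e-03] [ 0.37  0.69 -0.95  1.55  0.59  1.21 -0.29]
23.00099807460188
expect [321.12219125 216.48798958]
[319.8, 219.6] 0.82 [238. 186. 115.] ((621.9544067382812, 149.97154235839844), (15.299540519714355, 38.02552032470703), 22.359777450561523) tool [ 0.0008 -0.0005  0.2293]
(array([0.43187274, 0.01090744]), 180.0, 737.3902652442921)
```

View pics/w7.png

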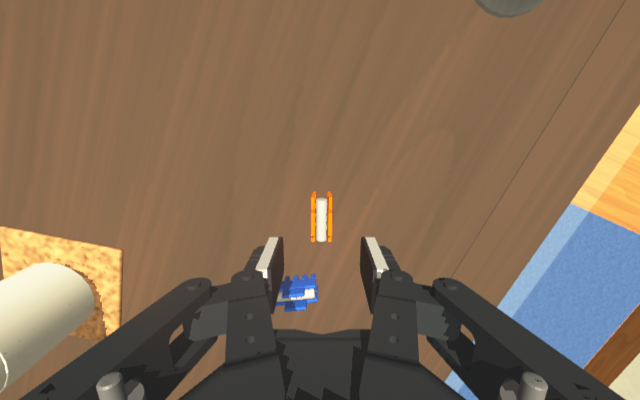

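The clip sits midway between the fingers at (321,217) and square to them, 0.5 mm off. Descend and pinch.

```bash
python3 -m creep '[{"dx":0.0005,"dy":-0.0005,"dz":0.015,"rx":0,"ry":0,"rz":0},{"dx":0,"dy":0,"dz":0.015,"rx":0,"ry":0,"rz":0},{"dx":0,"dy":0,"dz":0.015,"rx":0,"ry":0,"rz":0},{"dx":0,"dy":0,"dz":0.01,"rx":0,"ry":0,"rz":0},{"dx":0,"dy":0,"dz":0.007,"rx":0,"ry":0,"rz":0},{"dx":0,"dy":0,"dz":0,"rx":0,"ry":0,"rz":0},{"dx":0,"dy":0,"dz":0,"rx":0,"ry":0,"rz":0},{"dx":0,"dy":0,"dz":0,"rx":0,"ry":0,"rz":0}]'
python3 -m creep '[{"dx":0,"dy":0,"dz":0,"rx":0,"ry":0,"rz":0},{"dx":0,"dy":0,"dz":0,"rx":0,"ry":0,"rz":0},{"dx":0,"dy":0,"dz":0,"rx":0,"ry":0,"rz":0},{"dx":0,"dy":0,"dz":0,"rx":0,"ry":0,"rz":0},{"dx":0,"dy":0,"dz":0,"rx":0,"ry":0,"rz":0},{"dx":0,"dy":0,"dz":0,"rx":0,"ry":0,"rz":0},{"dx":0,"dy":0,"dz":0,"rx":0,"ry":0,"rz":0},{"dx":0,"dy":0,"dz":0,"rx":0,"ry":0,"rz":0}]' 1 25
python3 -m creep '[{"dx":0,"dy":0,"dz":-0.03,"rx":0,"ry":0,"rz":0},{"dx":0,"dy":0,"dz":-0.03,"rx":0,"ry":0,"rz":0},{"dx":0,"dy":0,"dz":-0.03,"rx":0,"ry":0,"rz":0},{"dx":0,"dy":0,"dz":-0.03,"rx":0,"ry":0,"rz":0},{"dx":0,"dy":0,"dz":-0.03,"rx":0,"ry":0,"rz":0},{"dx":0,"dy":0,"dz":-0.03,"rx":0,"ry":0,"rz":0},{"dx":0,"dy":0,"dz":0,"rx":0,"ry":0,"rz":0},{"dx":0,"dy":0,"dz":0,"rx":0,"ry":0,"rz":0}]'
python3 - <<'E'
from h import *
st=bot.get_state(); M=R.from_rotvec(st['tool_rot']).as_matrix(); print(st['ee_pos'].round(4),'tool delta',(M.T@(np.array([.4405,-.0078,st['ee_pos'][2]])-st['ee_pos'])).round(4))
im=vision.read_camera('scene'); C=cam('scene'); m=best('tub_short','scene',proj(C,[.44,-.008,.136]))
if m is not None: print(fittub(C,m,.121,.03,(.44,-.008)))
cv2.imwrite('pics/s8.png',cv2.resize(im[60:260,280:480],None,fx=2.8,fy=2.8)[:,:,::-1])
E
```

```text
t: 21.82
ee_pos: [0.622, 0.1498, 0.1872]
tool_rot: [1.733, 2.62, 0.001]
ft_force: [0.6, 0.2, 0.6]
opening: 0.501
finger_force: 0.0
t: 22.48
ee_pos: [0.622, 0.1496, 0.1874]
tool_rot: [1.733, 2.619, 0.001]
ft_force: [-0.5, -0.4, 6.1]
opening: 0.177
finger_force: 28.4
t: 23.15
ee_pos: [0.6219, 0.1499, 0.3683]
tool_rot: [1.733, 2.618, 0.003]
ft_force: [0.9, -0.3, -0.2]
opening: 0.179
finger_force: 27.6
[0.6219 0.1499 0.3683] tool delta [-0.0743 -0.2286 -0.0006]
(array([0.43010067, 0.00416136]), 229.0, 729.9611944039352)
```

View pics/s8.png

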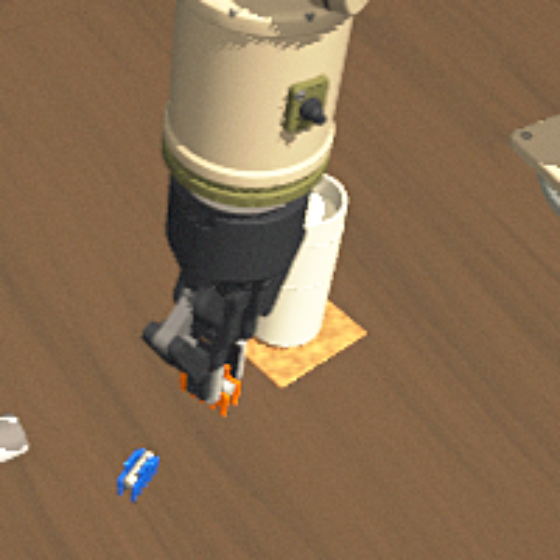

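The orange clip is held (opening 15 mm) and the blue one is untouched. Carry it over the stack and look.

```bash
python3 -m creep '[{"dx":-0.0106,"dy":-0.0327,"dz":0,"rx":0,"ry":0,"rz":0},{"dx":-0.0106,"dy":-0.0327,"dz":0,"rx":0,"ry":0,"rz":0},{"dx":-0.0106,"dy":-0.0327,"dz":0,"rx":0,"ry":0,"rz":0},{"dx":-0.0106,"dy":-0.0327,"dz":0,"rx":0,"ry":0,"rz":0},{"dx":-0.0106,"dy":-0.0327,"dz":0,"rx":0,"ry":0,"rz":0},{"dx":-0.0106,"dy":-0.0327,"dz":0,"rx":0,"ry":0,"rz":0},{"dx":-0.0106,"dy":-0.0327,"dz":0,"rx":0,"ry":0,"rz":0},{"dx":0,"dy":0,"dz":0,"rx":0,"ry":0,"rz":0}]'
python3 -m creep '[{"dx":0,"dy":0,"dz":0,"rx":0,"ry":0,"rz":0},{"dx":0,"dy":0,"dz":0,"rx":0,"ry":0,"rz":0},{"dx":0,"dy":0,"dz":0,"rx":0,"ry":0,"rz":0},{"dx":0,"dy":0,"dz":0,"rx":0,"ry":0,"rz":0},{"dx":0,"dy":0,"dz":0,"rx":0,"ry":0,"rz":0},{"dx":0,"dy":0,"dz":0,"rx":0,"ry":0,"rz":0},{"dx":0,"dy":0,"dz":0,"rx":0,"ry":0,"rz":0},{"dx":0,"dy":0,"dz":0,"rx":0,"ry":0,"rz":0}]'
python3 - <<'E'
from h import *
st=bot.get_state(); print(st['ee_pos'].round(4))
im=vision.read_camera('scene'); C=cam('scene')
w=save('wrist','w9.png'); Cw=cam('wrist',st); h=sil(Cw,.4405,-.0078,.151,0.0005).astype(np.int32); 
w=w.copy(); a=np.linspace(0,6.283,60); cv2.polylines(w,[np.int32([proj(Cw,[.4405+.032*np.cos(t),-.0078+.032*np.sin(t),.151]) for t in a])],True,(255,0,0),1)
out=np.hstack([cv2.resize(im[60:220,310:450],(350,400)),cv2.resize(w[100:400,150:487],(449,400))]); cv2.imwrite('pics/c9.png',out[:,:,::-1])
E
```

```text
t: 23.92
ee_pos: [0.4389, -0.0118, 0.3659]
tool_rot: [1.744, 2.61, -0.013]
ft_force: [-0.1, 0.2, -0.7]
opening: 0.182
finger_force: 27.6
t: 24.58
ee_pos: [0.4427, -0.0057, 0.3669]
tool_rot: [-1.732, -2.621, -0.001]
ft_force: [-0.4, -0.3, -0.5]
opening: 0.18
finger_force: 27.6
[ 0.4427 -0.0057  0.3669]
```

View pics/c9.png

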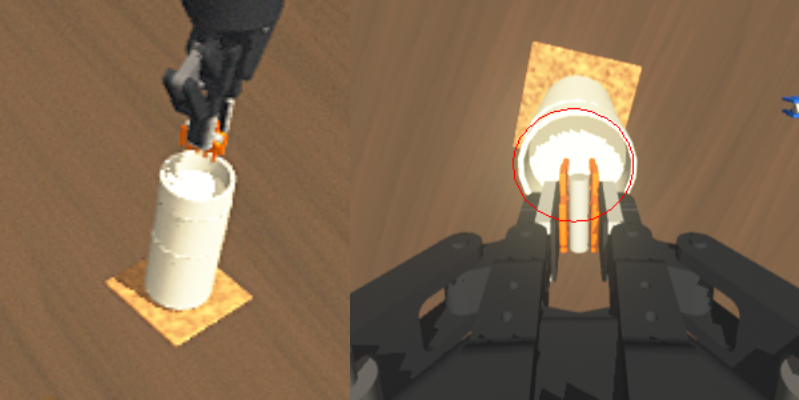

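The left panel shows the stack seated and upright with the clip above it. In the wrist panel the predicted rim circle falls on the tub's rim. Lower until the clip is about 4 mm above the floor.

```bash
python3 -m creep '[{"dx":-0.001,"dy":-0.0025,"dz":0,"rx":0,"ry":0,"rz":0},{"dx":0,"dy":0,"dz":0.01,"rx":0,"ry":0,"rz":0},{"dx":0,"dy":0,"dz":0.01,"rx":0,"ry":0,"rz":0},{"dx":0,"dy":0,"dz":0.01,"rx":0,"ry":0,"rz":0},{"dx":0,"dy":0,"dz":0.008,"rx":0,"ry":0,"rz":0},{"dx":0,"dy":0,"dz":0.005,"rx":0,"ry":0,"rz":0},{"dx":0,"dy":0,"dz":0.003,"rx":0,"ry":0,"rz":0},{"dx":0,"dy":0,"dz":0,"rx":0,"ry":0,"rz":0}]'
```

```text
t: 25.35
ee_pos: [0.4405, -0.0079, 0.3203]
tool_rot: [-1.732, -2.619, -0.001]
ft_force: [0.1, 0.2, -0.4]
opening: 0.181
finger_force: 27.6
```

```bash
python3 -m creep '[{"dx":0,"dy":0,"dz":0.001,"rx":0,"ry":0,"rz":0},{"dx":0,"dy":0,"dz":0,"rx":0,"ry":0,"rz":0},{"dx":0,"dy":0,"dz":0,"rx":0,"ry":0,"rz":0},{"dx":0,"dy":0,"dz":0,"rx":0,"ry":0,"rz":0},{"dx":0,"dy":0,"dz":0,"rx":0,"ry":0,"rz":0},{"dx":0,"dy":0,"dz":-0.005,"rx":0,"ry":0,"rz":0},{"dx":0,"dy":0,"dz":-0.015,"rx":0,"ry":0,"rz":0},{"dx":0,"dy":0,"dz":-0.03,"rx":0,"ry":0,"rz":0}]' 0.73
python3 -m creep '[{"dx":0,"dy":0,"dz":-0.03,"rx":0,"ry":0,"rz":0},{"dx":0,"dy":0,"dz":-0.03,"rx":0,"ry":0,"rz":0},{"dx":0,"dy":0,"dz":0,"rx":0,"ry":0,"rz":0},{"dx":0.02,"dy":0.02,"dz":0,"rx":0,"ry":0,"rz":0},{"dx":0.02,"dy":0.02,"dz":0,"rx":0,"ry":0,"rz":0},{"dx":0.02,"dy":0.02,"dz":0,"rx":0,"ry":0,"rz":0},{"dx":0,"dy":0,"dz":0,"rx":0,"ry":0,"rz":0},{"dx":0,"dy":0,"dz":0,"rx":0,"ry":0,"rz":0}]'
python3 - <<'E'
from h import *
im=vision.read_camera('scene'); w=save('wrist','w10.png')
out=np.hstack([cv2.resize(im[60:220,310:450],(350,400)),cv2.resize(w[:,150:590],(440,400))]); cv2.imwrite('pics/c10.png',out[:,:,::-1])
E
```

```text
t: 26.02
ee_pos: [0.4397, -0.0082, 0.3689]
tool_rot: [-1.73, -2.617, 0.0]
ft_force: [0.8, -0.6, 0.4]
opening: 0.27
finger_force: 0.0
t: 26.68
ee_pos: [0.4724, 0.0724, 0.4297]
tool_rot: [-1.725, -2.622, -0.004]
ft_force: [0.2, 0.1, 0.4]
opening: 0.27
finger_force: 0.0
```

View pics/c10.png

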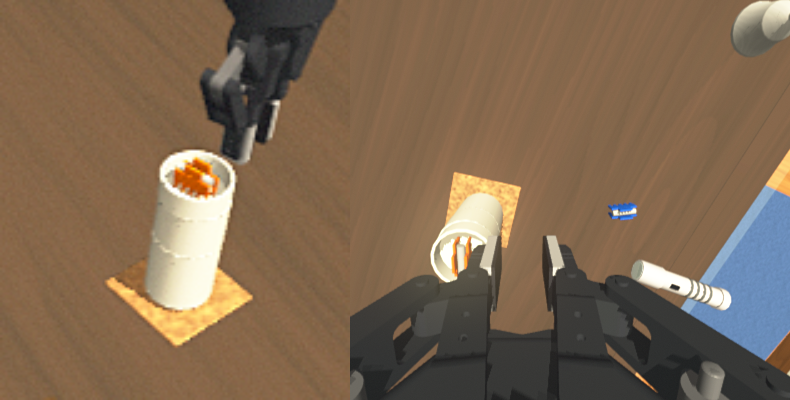

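The stack is seated and upright, the clip stands in the top tub, and the gripper is clear of everything.

```bash
python3 -c "
from bench import bot
print(bot.finish_job())"
```

```text
the job is handed in; nothing more can be done
None
```

I stacked the three tubs tall, middle, short on the coaster with the orange clip in the top one, left the mug, bell and torch alone, let go of everything and handed the job in at about 27 s; no verdict came back.

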